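# Spread branch rounds on the drying tray and hold the blower dial at its third click

## Task

Spread the heap of five wooden branch rounds over the blue drying tray in one even layer: every round lying flat on the tray floor with at least 20 mm clear between it and the next. Then turn the blower's spring-return dial clockwise past its first two clicks (green, yellow) to the third (red dot) and finish while still holding it there with the gripper, since it springs back when let go. Leave the pot, jar, scoop and clip where they are.

Things in the scene. Friction and masses are not known exactly. Their poses are not given: they have to be found in the camera images.
- tray: Blue plastic drying tray, fixed to the work surface, 230 (its x) x 290 (its y) x 22 mm high, walls and floor 5 mm thick: inside 220 x 280 mm, inner floor 5 mm above the work surface. Origin: centre of its underside; z up. It may stand left or right of the blower.
- round_a: Branch round: dark-barked wooden disc with pale sawn top, 42 mm diameter, 30 mm thick, about 30 g, loose. Origin: centre of its underside, z along its axis (up). Starts on the tray floor in the middle of the heap. The heap is three rounds standing on the floor nearly in a row (a in the middle, b and c at its ends, almost touching) with d and e side by side on top of them.
- round_b: Branch round: dark-barked wooden disc with pale sawn top, 42 mm diameter, 30 mm thick, about 30 g, loose. Origin: centre of its underside, z along its axis (up). Starts on the tray floor, at one end of the row.
- round_c: Branch round: dark-barked wooden disc with pale sawn top, 42 mm diameter, 30 mm thick, about 30 g, loose. Origin: centre of its underside, z along its axis (up). Starts on the tray floor, at one end of the row.
- round_d: Branch round: dark-barked wooden disc with pale sawn top, 42 mm diameter, 30 mm thick, about 30 g, loose. Origin: centre of its underside, z along its axis (up). Starts on top of the row, 30 mm above the tray floor.
- round_e: Branch round: dark-barked wooden disc with pale sawn top, 42 mm diameter, 30 mm thick, about 30 g, loose. Origin: centre of its underside, z along its axis (up). Starts on top of the row, 30 mm above the tray floor.
- round_a_center (a point): Centre of round a, half way up its thickness (15 mm above its underside).
- round_b_center (a point): Centre of round b, half way up its thickness (15 mm above its underside).
- round_c_center (a point): Centre of round c, half way up its thickness (15 mm above its underside).
- round_d_center (a point): Centre of round d, half way up its thickness (15 mm above its underside).
- round_e_center (a point): Centre of round e, half way up its thickness (15 mm above its underside).
- blower: White blower box, fixed, 180 (its x) x 130 (its y) x 75 mm high. Origin: centre of its underside, z up. The dial sits in the middle of its top. Four coloured dots on its top, 55 mm from the dial's axis, mark the dial's stops: black (rest, in the direction of the blower's -x), then clockwise seen from above green (first), yellow (second), red (third), 0.4 rad from one to the next.
- dial (a joint): Dial angle in rad: 0 at rest, growing clockwise seen from above. Clicks at 0.4, 0.8 and 1.2 (third, red dot); hard stop at 1.55. A spring always drives it back to 0 when it is let go: about 0.06 N m at rest and 0.24 N m at the third click, with the clicks adding or taking up to about 0.05 N m on the way.
- dial_grip (a point): Point on the dial's vertical axis, 28 mm above the blower's top, at mid-height of the grip bar. The dial is a grey disc 84 mm in diameter and 12 mm thick, on it a black upright grip bar 72 mm long, 14 mm thick, 29 mm tall, its top 41 mm above the blower's top. The frame turns with the dial: the bar runs along its x, and is pinched along its y.
- dial_pointer (a point): Top of the bar's end with the white line, 36 mm from the axis: the end that points at the dots.
- pot: Red glazed plant pot, 110 mm across the rim, 100 mm high, loose, a bystander. Origin: centre of its underside.
- jar: Glass jar with steel cap, 68 mm diameter, 100 mm high, loose, a bystander. Origin: centre of its underside.
- scoop: Green plastic scoop, 185 mm long, 64 mm wide, 30 mm high, lying loose beyond the work, a bystander. Origin: on its underside near the blade, handle along its -x.
- clip: Orange spring clip, 75 mm long, 18 mm wide, about 27 mm high, lying loose near the robot, a bystander. Origin: centre of its underside.

How it is judged:
On the way, in this order (a step that is already met when the one before it is completed fails the run):
1. all five rounds lie flat on the tray floor, at rest, let go, at least 18 mm clear of one another, with the dial still at rest (horizontal distance between round_a_center and round_b_center above 0.06 m and horizontal distance between each of round_a_center, round_b_center and round_c_center above 0.06 m and horizontal distance between each of round_a_center, round_b_center, round_c_center and round_d_center above 0.06 m and horizontal distance between each of round_a_center, round_b_center, round_c_center, round_d_center and round_e_center above 0.06 m and x of round_a_center in the frame of tray between -0.096 and 0.096 m and y of round_a_center in the frame of tray between -0.126 and 0.126 m and z of each of round_a_center, round_b_center, round_c_center, round_d_center, round_e_center in the frame of tray below 0.025 m and (angle between round_a_center's own z axis and vertical below 0.15 rad or angle between round_a_center's own z axis and vertical above 2.99 rad) and linear speed of each of round_a, round_b, round_c, round_d, round_e below 0.02 m/s and x of round_b_center in the frame of tray between -0.096 and 0.096 m and y of round_b_center in the frame of tray between -0.126 and 0.126 m and (angle between round_b_center's own z axis and vertical below 0.15 rad or angle between round_b_center's own z axis and vertical above 2.99 rad) and x of round_c_center in the frame of tray between -0.096 and 0.096 m and y of round_c_center in the frame of tray between -0.126 and 0.126 m and (angle between round_c_center's own z axis and vertical below 0.15 rad or angle between round_c_center's own z axis and vertical above 2.99 rad) and x of round_d_center in the frame of tray between -0.096 and 0.096 m and y of round_d_center in the frame of tray between -0.126 and 0.126 m and (angle between round_d_center's own z axis and vertical below 0.15 rad or angle between round_d_center's own z axis and vertical above 2.99 rad) and x of round_e_center in the frame of tray between -0.096 and 0.096 m and y of round_e_center in the frame of tray between -0.126 and 0.126 m and (angle between round_e_center's own z axis and vertical below 0.15 rad or angle between round_e_center's own z axis and vertical above 2.99 rad) and contact force between the fingers and round_a below 0.1 N and contact force between the fingers and round_b below 0.1 N and contact force between the fingers and round_c below 0.1 N and contact force between the fingers and round_d below 0.1 N and contact force between the fingers and round_e below 0.1 N and value of joint dial below 0.2 rad), for 0.3 s.
2. the dial is held at its third click by the gripper (value of joint dial between 1.05 and 1.35 rad and contact force between the fingers and dial above 1 N), for 0.3 s.
At the end, for the whole second after the job is handed in: All five rounds lie flat on the tray floor with at least 18 mm clear between any two (centres over 60 mm apart), and the gripper still holds the dial at the third click: dial angle 1.2 +- 0.15 rad, steady, gripper pressing on it with over 1 N, and no loose thing wedged against it (all of step 2 and horizontal distance between round_a_center and round_b_center above 0.06 m and horizontal distance between each of round_a_center, round_b_center and round_c_center above 0.06 m and horizontal distance between each of round_a_center, round_b_center, round_c_center and round_d_center above 0.06 m and horizontal distance between each of round_a_center, round_b_center, round_c_center, round_d_center and round_e_center above 0.06 m and x of round_a_center in the frame of tray between -0.096 and 0.096 m and y of round_a_center in the frame of tray between -0.126 and 0.126 m and z of each of round_a_center, round_b_center, round_c_center, round_d_center, round_e_center in the frame of tray below 0.025 m and (angle between round_a_center's own z axis and vertical below 0.15 rad or angle between round_a_center's own z axis and vertical above 2.99 rad) and linear speed of each of round_a, round_b, round_c, round_d, round_e below 0.02 m/s and x of round_b_center in the frame of tray between -0.096 and 0.096 m and y of round_b_center in the frame of tray between -0.126 and 0.126 m and (angle between round_b_center's own z axis and vertical below 0.15 rad or angle between round_b_center's own z axis and vertical above 2.99 rad) and x of round_c_center in the frame of tray between -0.096 and 0.096 m and y of round_c_center in the frame of tray between -0.126 and 0.126 m and (angle between round_c_center's own z axis and vertical below 0.15 rad or angle between round_c_center's own z axis and vertical above 2.99 rad) and x of round_d_center in the frame of tray between -0.096 and 0.096 m and y of round_d_center in the frame of tray between -0.126 and 0.126 m and (angle between round_d_center's own z axis and vertical below 0.15 rad or angle between round_d_center's own z axis and vertical above 2.99 rad) and x of round_e_center in the frame of tray between -0.096 and 0.096 m and y of round_e_center in the frame of tray between -0.126 and 0.126 m and (angle between round_e_center's own z axis and vertical below 0.15 rad or angle between round_e_center's own z axis and vertical above 2.99 rad) and contact force between dial and pot below 0.1 N and contact force between dial and jar below 0.1 N and contact force between dial and scoop below 0.1 N and contact force between dial and clip below 0.1 N and contact force between dial and round_a below 0.1 N and contact force between dial and round_b below 0.1 N and contact force between dial and round_c below 0.1 N and contact force between dial and round_d below 0.1 N and contact force between dial and round_e below 0.1 N and velocity of joint dial between -0.1 and 0.1 rad/s); the arm keeps its last pose, push and grip.
It fails at once if the pot is moved more than 25 mm (distance of pot from where it was at the start of the episode above 0.025 m).
It fails at once if the jar is moved more than 25 mm (distance of jar from where it was at the start of the episode above 0.025 m).
It fails at once if the scoop is moved more than 25 mm (distance of scoop from where it was at the start of the episode above 0.025 m).
It fails at once if the clip is moved more than 25 mm (distance of clip from where it was at the start of the episode above 0.025 m).
It also fails if it takes over 72 s, if anything falls off the work surface, if the arm or the gripper's body presses on something with over 40 N, if the wrist force passes 120 N, or if a joint passes its speed limit or range.

## Robot

A 6-joint arm with a two-finger parallel gripper is mounted at the origin on the work surface. World frame = base frame: x ahead of the robot, y to its left, z up, the work surface at z = 0. Lengths are in m, angles in rad, forces in N, time in s.
With the tool pointing down it reaches from about 0.325 to 0.85 m from the base axis. Payload 15.5 kg.
Tool frame: the origin (TCP) lies midway between the tips of the shut fingers; the grasp point (between the pads) lies 19 mm behind it; z points along the fingers, y is the line along which they close (so a half turn about z gives the same grasp; the last joint's range is limited). The gripper opens to 91 mm and grips with 3 to 60 N. Pads are 32 mm wide; open, the fingers measure 118 mm over their backs; the gripper's body (76 mm by 178 mm) begins 60 mm behind the grasp point.
Start: joints at [1.109, 0.494, 1.345, -0, 1.302, -0.096], TCP at [0.224, 0.584, 0.214] pointing down, gripper open.
Joint ranges: [-2.91, 2.91], [-0.82, 2.16], [0.22, 2.67], [-1.22, 4.37], [0.12, 2.79], [-3.08, 3.08]. Speed limits (rad/s): [1.89, 1.89, 2.57, 3.01, 3.01, 3.01].

## Interface

Orientations are given as a rotation vector (axis times angle).
In Python, from rig import arm, imaging gives the robot as it stands (arm), with the cameras (imaging).
- The arm moves only by the shell command python3 steer.py 'ROWS' [FORCE]. ROWS is a JSON list of rows, 1 to 5 of them, each written [[dx, dy, dz], [rx, ry, rz], opening]: dx, dy, dz in m, then a rotation vector rx, ry, rz in rad, then the opening from 0.0 (shut) to 1.0 (fully open); each row shifts and turns the commanded pose from where the row before left it, along the tool's axes as they then stand; what a row does not reach is not made up. A row lasts 1/12 s, in which the tool goes at most 0.0417 m and 0.125 rad, less where a joint would pass 70% of its speed; a pose out of reach is approached as far as the arm can. The fingers move at their own pace and stop on an object; FORCE is the grip in N (left out, the last holds). Time passes only in rows, so rows that do not move let the fingers close. It prints the time, the measured TCP pose, the force, the opening and the grip force at its end. Input that does not fit is refused with a message, and nothing moves.
- arm.get_obs(): the state, without advancing time (a new reading comes with each control period).
- imaging.grab_frame(name): name is "scene" or "top" or "wrist"; returns the picture (420x560x3 uint8, red, green, blue); there is no depth.
- imaging.camera_params(name): a dict with "fx", "fy", "cx", "cy" (pixels), "k1" (the pictures are not rectified: a ray, as slopes to the right and down, at radius r is drawn at 1 + k1 r^2 times it, then the intrinsics apply), "R" (3x3) and "t" (3): a world point X has camera coordinates R X + t; the wrist camera has in their place "hand_eye" (4x4, takes a point from camera to tool coordinates, whose origin is the TCP and whose axes are the flange's). Camera axes: x right, y down, z forward; pixel columns grow to the right and rows downward; lengths in m; the calibration is good to about 2 mm. A picture is of the moment at which its call begins: read the wrist's pose just before it. camera_params takes no time and is no camera call.
- arm.sign_off(): hands the job in; it is judged then, once.
The state is a dict: "time": time; "joint_pos": joint angles; "qd": joint speeds; "tau": joint torques, N m; "tool_pos": TCP position; "orientation": TCP orientation; "contact_force": force on the tool from outside, world axes, zero at the start; "torque": the same for the moment, N m; "finger_gap": opening from 0.0 (shut) to 1.0 (fully open); "grasp_force": force on a finger pad.
Only numpy, scipy, OpenCV 4.12 (cv2) and the standard library are available. Lean on these libraries where they do the work, as an engineer would, in place of code of your own. Each camera call takes 0.05 s, during which the arm holds its last target. There are 200 camera calls.

## Working session

There is one attempt and no reset: what is moved stays moved. The work goes in short steps, Python scripts to look and compute and a shell command to move; the robot and the scene stay as the last step left them, time stands still between calls to the robot, and variables do not carry over. Pictures are saved under pics/ and viewed, at most 10 in all, crops included, and the job is handed in when it is done.

```bash
ls; mkdir -p pics; python3 - <<'E'
from rig import arm, imaging
import cv2,numpy as np
o=arm.get_obs(); print({k:np.round(v,3).tolist() for k,v in o.items()})
for n in("scene","top","wrist"):
    p=imaging.camera_params(n); print(n,{k:np.round(v,4).tolist() for k,v in p.items()})
a=imaging.grab_frame("scene");b=imaging.grab_frame("top")
cv2.imwrite("pics/scene0.png",a[:,:,::-1]);cv2.imwrite("pics/top0.png",b[:,:,::-1])
E
```

```text
pics
rig.py
steer.py
{'time': 0.0, 'joint_pos': [1.109, 0.494, 1.346, 0.0, 1.302, -0.096], 'qd': [0.002, 0.0, -0.002, 0.0, -0.003, 0.002], 'tau': [-0.002, -87.882, -38.184, 0.07, 0.053, -0.0], 'tool_pos': [0.223, 0.583, 0.213], 'orientation': [-0.571, -3.089, 0.002], 'contact_force': [-0.927, 0.185, -0.453], 'torque': [-0.022, -0.004, -0.027], 'grasp_force': 0.0, 'finger_gap': 1.0}
scene {'fx': 421.0002, 'fy': 421.0002, 'cx': 280.9248, 'cy': 209.1448, 'k1': -0.0955, 'R': [[-0.8565, 0.5161, 0.0035], [0.393, 0.6567, -0.6437], [-0.3345, -0.5499, -0.7653]], 't': [0.4838, -0.1513, 1.3515]}
top {'fx': 493.97, 'fy': 493.97, 'cx': 280.7235, 'cy': 209.527, 'k1': -0.0129, 'R': [[0.0052, -0.9999, -0.0145], [-0.9948, -0.0037, -0.1021], [0.1021, 0.015, -0.9947]], 't': [0.0081, 0.5895, 1.3539]}
wrist {'fx': 316.4037, 'fy': 316.4037, 'cx': 279.8588, 'cy': 208.8348, 'k1': -0.0176, 'hand_eye': [[-0.0001, -0.9679, -0.2513, 0.0712], [1.0, -0.0003, 0.0009, -0.0003], [-0.0009, -0.2513, 0.9679, -0.1701], [0.0, 0.0, 0.0, 1.0]]}
```

```bash
python3 - <<'E'
import cv2
a=cv2.imread("pics/top0.png");cv2.imwrite("pics/top0b.png",cv2.resize(a,(800,600),interpolation=cv2.INTER_CUBIC))
E
```

```text
(no output)
```

View pics/top0b.png

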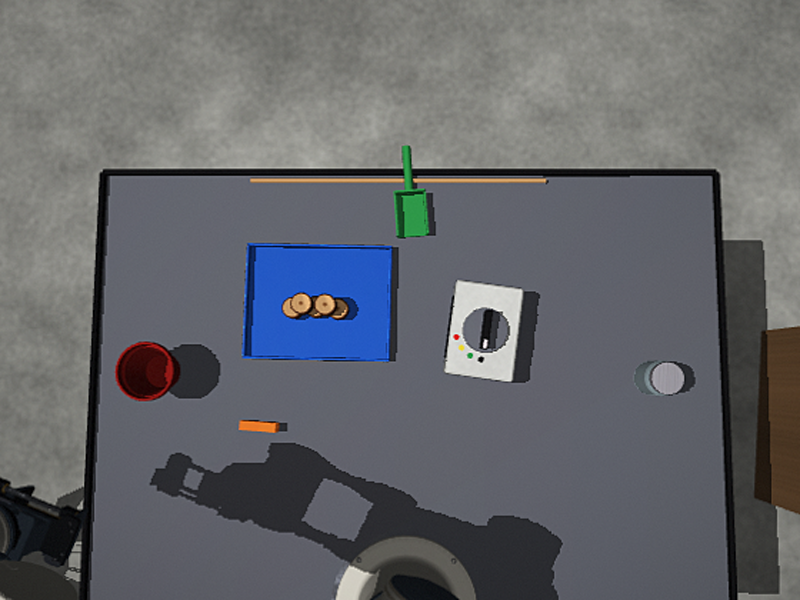

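View pics/scene0.png

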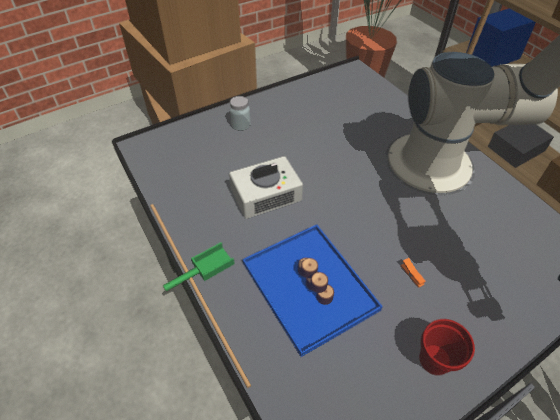

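Top view (800×600): tray spans (245,244)–(396,360). The upper rounds are at (301,303) and (325,304), with the lower ends showing at about (290,307) and (341,309). The dial is at (486,330), its white end pointing down at the black dot (481,359). The red dot is at (456,337). I'll localise coarsely, then use the wrist camera.

```bash
cat > h.py <<'E'
from rig import arm, imaging
import cv2,numpy as np
from scipy.spatial.transform import Rotation as Ro
def cam(name,obs=None):
    p=imaging.camera_params(name)
    K=np.array([[p["fx"],0,p["cx"]],[0,p["fy"],p["cy"]],[0,0,1]]);d=np.array([p["k1"],0,0,0.])
    if "hand_eye" in p:
        T=np.eye(4);T[:3,:3]=Ro.from_rotvec(obs["orientation"]).as_matrix();T[:3,3]=obs["tool_pos"]
        W=np.linalg.inv(T@np.array(p["hand_eye"]));return K,d,W[:3,:3],W[:3,3]
    return K,d,np.array(p["R"]),np.array(p["t"])
def ray(c,uv):
    K,d,R,t=c
    q=cv2.undistortPoints(np.array([[uv]],float),K,d)[0,0]
    v=R.T@np.r_[q,1];return -R.T@t,v/np.linalg.norm(v)
def onz(c,uv,z):
    o,v=ray(c,uv);return o+v*(z-o[2])/v[2]
def tri(cs,uvs):
    A=0;b=0
    for c,u in zip(cs,uvs):
        o,v=ray(c,u);P=np.eye(3)-np.outer(v,v);A=A+P;b=b+P@o
    return np.linalg.solve(A,b)
def pix(c,X):
    K,d,R,t=c
    return cv2.projectPoints(np.array([X],float),cv2.Rodrigues(R)[0],t,K,d)[0][0,0]
def snap(tag):
    import json
    o=arm.get_obs();im=imaging.grab_frame("wrist")
    cv2.imwrite(f"pics/{tag}.png",im[:,:,::-1])
    json.dump({k:np.asarray(o[k]).tolist() for k in("tool_pos","orientation")},open(f"{tag}.json","w"))
def wcam(tag):
    import json
    return cam("wrist",json.load(open(f"{tag}.json")))
def delta(target,rv=None):
    o=arm.get_obs();R=Ro.from_rotvec(o["orientation"])
    return np.round(R.inv().apply(np.array(target)-o["tool_pos"]),4)
E
python3 - <<'E'
from h import *
c=cam("top")
for n,uv,z in[("tray TL",(245,244),.022),("TR",(391,247),.022),("BR",(389,361),.022),("BL",(243,357),.022),("d",(301,303),.065),("e",(325,304),.065),("dial",(486,330),.11),("black",(481,359),.075),("red",(456,337),.075),("clip",(259,426),.02),("pot",(147,371),.1),("jar",(667,378),.1),("scoop",(412,212),.03)]:
    print(n,onz(c,np.array(uv)*.7,z).round(3))
o=arm.get_obs();R=Ro.from_rotvec(o["orientation"]).as_matrix();print(R.round(3))
E
```

```text
tray TL [0.7   0.323 0.022]
TR [0.695 0.031 0.022]
BR [0.469 0.034 0.022]
BL [0.475 0.321 0.022]
d [0.578 0.202 0.065]
e [0.576 0.156 0.065]
dial [ 0.525 -0.147  0.11 ]
black [ 0.473 -0.141  0.075]
red [ 0.514 -0.094  0.075]
clip [0.341 0.286 0.02 ]
pot [0.447 0.48  0.1  ]
jar [ 0.439 -0.479  0.1  ]
scoop [ 0.764 -0.01   0.03 ]
[[-0.934  0.358 -0.   ]
 [ 0.358  0.934 -0.001]
 [ 0.    -0.001 -1.   ]]
```

```bash

python3 steer.py '[[[0,0,0],[0,0,0.12],1],[[0,0,0],[0,0,0.12],1],[[0,0,0],[0,0,0.12],1],[[0,0,0],[0,0,0.12],1],[[0,0,0],[0,0,0.12],1]]' 10
python3 steer.py '[[[0,0,0],[0,0,0.12],1],[[0,0,0],[0,0,0.12],1],[[0,0,0],[0,0,0.12],1],[[0,0,0],[0,0,0.12],1],[[0,0,0],[0,0,0.12],1]]'
python3 steer.py '[[[-0.031,0.026,-0.003],[0,0,0],1],[[-0.031,0.026,-0.003],[0,0,0],1],[[-0.031,0.026,-0.003],[0,0,0],1],[[-0.031,0.026,-0.003],[0,0,0],1],[[-0.031,0.026,-0.003],[0,0,0],1]]'
python3 steer.py '[[[-0.031,0.026,-0.003],[0,0,0],1],[[-0.031,0.026,-0.003],[0,0,0],1],[[-0.031,0.026,-0.003],[0,0,0],1],[[-0.031,0.026,-0.003],[0,0,0],1],[[-0.031,0.026,-0.003],[0,0,0],1]]'
python3 steer.py '[[[-0.031,0.026,-0.003],[0,0,0],1],[[-0.031,0.026,-0.003],[0,0,0],1],[[-0.031,0.026,-0.003],[0,0,0],1],[[0,0,0],[0,0,0],1],[[0,0,0],[0,0,0],1]]'
python3 -c "
from h import *
snap('w1')"
python3 steer.py '[[[-0.033,0,0],[0,0,0],1],[[-0.033,0,0],[0,0,0],1],[[-0.033,0,0],[0,0,0],1],[[-0.033,0,0],[0,0,0],1],[[0,0,0],[0,0,0],1]]'
python3 steer.py '[[[0,0,0],[0,0,0],1],[[0,0,0],[0,0,0],1]]'
python3 -c "
from h import *
snap('w2')
a=cv2.imread('pics/w1.png');b=cv2.imread('pics/w2.png')
cv2.imwrite('pics/w12.png',np.hstack([cv2.resize(a,(400,300)),cv2.resize(b,(400,300))]))
for t in 'w1','w2':
  c=wcam(t)
  for X in ((.578,.202,.065),(.525,-.147,.116)): print(t,pix(c,X).round())
"
```

```text
time: 0.52
tool_pos: [0.2235, 0.5834, 0.2136]
orientation: [1.467, 2.778, -0.001]
contact_force: [-0.7, -0.7, -0.2]
finger_gap: 1.0
grasp_force: 0.0
time: 0.93
tool_pos: [0.2235, 0.5834, 0.2135]
orientation: [2.222, 2.22, -0.001]
contact_force: [0.3, 0.2, -0.7]
finger_gap: 0.997
grasp_force: 0.0
time: 1.35
tool_pos: [0.355, 0.4276, 0.2288]
orientation: [2.215, 2.227, -0.001]
contact_force: [1.7, 0.8, -0.5]
finger_gap: 0.997
grasp_force: 0.0
time: 1.77
tool_pos: [0.4859, 0.2731, 0.2439]
orientation: [-2.216, -2.227, 0.001]
contact_force: [1.0, 0.9, -0.1]
finger_gap: 0.999
grasp_force: 0.0
time: 2.18
tool_pos: [0.5645, 0.1806, 0.2525]
orientation: [-2.219, -2.223, 0.001]
contact_force: [-0.3, 0.5, 0.1]
finger_gap: 0.996
grasp_force: 0.0
time: 2.65
tool_pos: [0.5635, 0.0471, 0.2528]
orientation: [2.217, 2.225, -0.002]
contact_force: [0.6, -0.0, -0.3]
finger_gap: 1.001
grasp_force: 0.0
time: 2.82
tool_pos: [0.5637, 0.0516, 0.2528]
orientation: [-2.215, -2.227, -0.0]
contact_force: [-0.1, 1.5, 0.2]
finger_gap: 0.998
grasp_force: 0.0
w1 [292. 172.]
w1 [249. 452.]
w2 [295.  48.]
w2 [246. 367.]
```

View pics/w12.png

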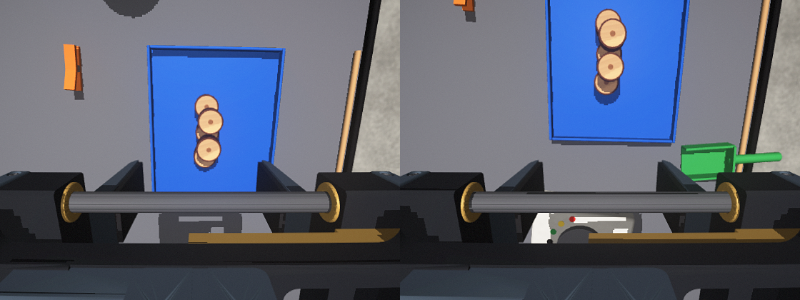

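The wrist pictures (half-width tiles) show the heap at (208,130) in the left tile and (208,50) in the right. The tray's rim is clear, and the rounds' tops are discs with a dark pith. I'll enlarge the heap.

```bash
python3 -c "
from h import *
a=cv2.imread('pics/w1.png')[120:250,245:345];b=cv2.imread('pics/w2.png')[5:135,245:345]
f=lambda i:cv2.resize(i,None,fx=4,fy=4,interpolation=cv2.INTER_CUBIC)
cv2.imwrite('pics/w12z.png',np.hstack([f(a),f(b)]))"
```

```text
(no output)
```

View pics/w12z.png

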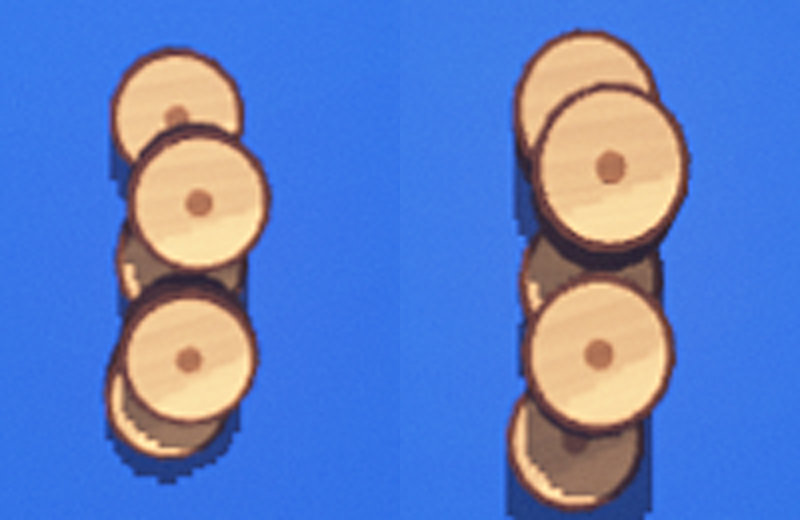

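Enlarged, the upper rounds' piths are at w1 (295,170.8) and (292.3,210), and w2 (297.5,46.8) and (294.8,93.5). The lower end rounds are at w1 (289,149.3) and (287.8,218.5), and w2 (291.5,30.3) and (289.3,115).

```bash
python3 -c "
from h import *
C=[wcam('w1'),wcam('w2')]
for n,u,v in [('d',(295,170.8),(297.5,46.8)),('e',(292.3,210),(294.8,93.5)),('b',(289,149.3),(291.5,30.3)),('c',(287.8,218.5),(289.3,115)),('a',(290.3,185),(293,73))]:
  z={'d':.065,'e':.065}.get(n,.035)
  print(n,tri(C,[u,v]).round(4),onz(C[0],u,z).round(4),onz(C[1],v,z).round(4))
for n,k,u in [('tray TL',0,(209,66)),('TR',0,(397,70)),('BL',1,(211,194)),('BR',1,(382,200))]: print(n,onz(C[k],u,.022).round(4))
for n,u in [('red',(240.5,305)),('green',(214,324))]: print(n,onz(C[1],u,.075).round(4))
print(C[0][2].round(3), arm.get_obs()['tool_pos'])
"
```

```text
d [0.5808 0.2032 0.0651] [0.581  0.2031 0.065 ] [0.5805 0.2032 0.065 ]
e [0.5785 0.1572 0.065 ] [0.5785 0.1572 0.065 ] [0.5785 0.1572 0.065 ]
b [0.5748 0.2255 0.04  ] [0.5749 0.2251 0.035 ] [0.575  0.2268 0.035 ]
c [0.5741 0.1363 0.0289] [0.5741 0.1381 0.035 ] [0.5737 0.1361 0.035 ]
a [0.577  0.1819 0.0379] [0.5769 0.1814 0.035 ] [0.5774 0.1824 0.035 ]
tray TL [0.4803 0.3208 0.022 ]
TR [0.702 0.317 0.022]
BL [0.474  0.0378 0.022 ]
BR [0.6962 0.0312 0.022 ]
red [ 0.5153 -0.0908  0.075 ]
green [ 0.4812 -0.118   0.075 ]
[[ 1.     0.002 -0.   ]
 [ 0.002 -0.968  0.251]
 [ 0.    -0.251 -0.968]] [0.56378832 0.05188446 0.25284075]
```

```bash

python3 steer.py '[[[0.038,0.0042,0.016],[0,0,0],0.7],[[0.038,0.0042,0.016],[0,0,0],0.7],[[0.038,0.0042,0.016],[0,0,0],0.7],[[0.0373,0.0043,0.016],[0,0,0],0.7],[[0,0,0.03],[0,0,0],0.7]]' 15
python3 steer.py '[[[0,0,0.03],[0,0,0],0.7],[[0,0,0.03],[0,0,0],0.7],[[0,0,0],[0,0,0],0.7],[[0,0,0],[0,0,0],0.7]]'
python3 -c "
from h import *
print(delta((.5807,.2032,.040)))"
```

```text
time: 3.28
tool_pos: [0.5813, 0.2097, 0.1601]
orientation: [2.209, 2.232, 0.009]
contact_force: [0.8, 0.4, 0.7]
finger_gap: 0.706
grasp_force: 0.0
time: 3.62
tool_pos: [0.5791, 0.2028, 0.0983]
orientation: [-2.213, -2.228, 0.004]
contact_force: [-0.1, -0.1, 0.3]
finger_gap: 0.698
grasp_force: 0.0
[0.0005 0.0018 0.0583]
```

```bash

python3 steer.py '[[[0,0.0015,0.025],[0,0,0],0.7],[[0,0,0.025],[0,0,0],0.7],[[0,0,0.008],[0,0,0],0.7],[[0,0,0],[0,0,0],0.7],[[0,0,0],[0,0,0],0.2]]'
python3 steer.py '[[[0,0,0],[0,0,0],0.2],[[0,0,0],[0,0,0],0.2],[[0,0,0],[0,0,0],0.2],[[0,0,0],[0,0,0],0.2],[[0,0,0],[0,0,0],0.2]]'
python3 steer.py '[[[0,0,-0.02],[0,0,0],0.2],[[0,0,-0.025],[0,0,0],0.2],[[0,0,0],[0,0,0],0.2]]'
python3 -c "
from h import *
print(delta((.638,.255,.011)))"
```

```text
time: 4.03
tool_pos: [0.5826, 0.2021, 0.0426]
orientation: [2.215, 2.227, 0.002]
contact_force: [0.3, 0.9, 0.7]
finger_gap: 0.653
grasp_force: 0.0
time: 4.45
tool_pos: [0.5826, 0.202, 0.0423]
orientation: [2.215, 2.226, 0.003]
contact_force: [-1.6, -0.5, 10.6]
finger_gap: 0.46
grasp_force: 15.0
time: 4.7
tool_pos: [0.5841, 0.2023, 0.0904]
orientation: [2.214, 2.225, 0.008]
contact_force: [1.5, 0.9, 1.2]
finger_gap: 0.457
grasp_force: 15.0
[0.0523 0.0537 0.0797]
```

```bash

python3 steer.py '[[[0.026,0.0268,0],[0,0,0],0.2],[[0.026,0.0268,0],[0,0,0],0.2],[[0,0,0.03],[0,0,0],0.2],[[0,0,0.03],[0,0,0],0.2],[[0,0,0.015],[0,0,0],0.2]]'
python3 steer.py '[[[0,0,0],[0,0,0],0.2],[[0,0,0.002],[0,0,0],0.2],[[0,0,0],[0,0,0],0.2]]'
```

```text
time: 5.12
tool_pos: [0.6346, 0.2542, 0.0084]
orientation: [-2.215, -2.227, 0.002]
contact_force: [-3.2, -0.6, 23.5]
finger_gap: 0.456
grasp_force: 15.0
time: 5.37
tool_pos: [0.6354, 0.254, 0.0094]
orientation: [2.216, 2.227, 0.001]
contact_force: [-0.7, -0.8, -0.5]
finger_gap: 0.456
grasp_force: 15.0
```

```bash

python3 steer.py '[[[0,0,0],[0,0,0],0.7],[[0,0,0],[0,0,0],0.7],[[0,0,0],[0,0,0],0.7],[[0,0,-0.03],[0,0,0],0.7],[[0,0,-0.04],[0,0,0],0.7]]'
python3 steer.py '[[[-0.033,-0.019,-0.01],[0,0,0],0.7],[[-0.033,-0.019,-0.01],[0,0,0],0.7],[[-0.033,-0.019,0],[0,0,0],0.7],[[0,0,0],[0,0,0],0.7],[[0,0,0],[0,0,0],0.7]]'
python3 -c "
from h import *
print(delta((.5785,.1572,.042)))"
```

```text
time: 5.78
tool_pos: [0.6331, 0.2533, 0.077]
orientation: [-2.214, -2.225, 0.008]
contact_force: [0.7, 0.0, -0.6]
finger_gap: 0.698
grasp_force: 0.0
time: 6.2
tool_pos: [0.5781, 0.1533, 0.0998]
orientation: [2.218, 2.224, 0.0]
contact_force: [1.2, -0.0, -0.6]
finger_gap: 0.702
grasp_force: 0.0
[0.0039 0.0003 0.0578]
```

```bash

python3 steer.py '[[[0.003,0,0.025],[0,0,0],0.7],[[0,0,0.025],[0,0,0],0.7],[[0,0,0.007],[0,0,0],0.7],[[0,0,0],[0,0,0],0.7],[[0,0,0],[0,0,0],0.2]]'
python3 steer.py '[[[0,0,0],[0,0,0],0.2],[[0,0,0],[0,0,0],0.2],[[0,0,0],[0,0,0],0.2],[[0,0,0],[0,0,0],0.2]]'
python3 steer.py '[[[0,0,-0.02],[0,0,0],0.2],[[0,0,-0.03],[0,0,0],0.2],[[-0.026,0.03,0],[0,0,0],0.2],[[-0.026,0.03,0],[0,0,0],0.2],[[0,0,0],[0,0,0],0.2]]'
python3 -c "
from h import *
print(delta((.638,.105,.0115)))"
```

```text
time: 6.62
tool_pos: [0.5791, 0.1582, 0.0422]
orientation: [-2.215, -2.227, 0.0]
contact_force: [0.6, 0.4, 0.5]
finger_gap: 0.653
grasp_force: 0.0
time: 6.95
tool_pos: [0.5794, 0.1579, 0.043]
orientation: [2.215, 2.226, 0.002]
contact_force: [-0.5, 0.6, 7.2]
finger_gap: 0.459
grasp_force: 15.0
time: 7.37
tool_pos: [0.6445, 0.1021, 0.0935]
orientation: [2.215, 2.221, 0.006]
contact_force: [-0.8, -0.8, -1.1]
finger_gap: 0.457
grasp_force: 15.0
[ 0.003 -0.007  0.082]
```

```bash

python3 steer.py '[[[0.001,-0.003,0.03],[0,0,0],0.2],[[0,0,0.03],[0,0,0],0.2],[[0,0,0.012],[0,0,0],0.2],[[0,0,0.005],[0,0,0],0.2],[[0,0,0.003],[0,0,0],0.2]]'
python3 steer.py '[[[0,0,0],[0,0,0],0.2],[[0,0,0],[0,0,0],0.7],[[0,0,0],[0,0,0],0.7],[[0,0,0],[0,0,0],0.7],[[0,0,-0.03],[0,0,0],0.7]]'
python3 steer.py '[[[0,0,-0.04],[0,0,0],0.7],[[0,-0.03,-0.04],[0,0,0],0.7],[[0.01,-0.03,-0.04],[0,0,0],0.7],[[0,0,-0.02],[0,0,0],0.7],[[0,0,0],[0,0,0],0.7]]'
python3 steer.py '[[[0,0,0],[0,0,0],0.7],[[0,0,0],[0,0,0],0.7]]'
python3 -c "
from h import *
snap('w3');c=wcam('w3')
for X in ((.638,.255,.035),(.575,.226,.035),(.577,.182,.035),(.574,.137,.035),(.638,.105,.035)): print(pix(c,X).round())
a=cv2.imread('pics/w3.png')[0:300,130:430]
cv2.imwrite('pics/w3z.png',cv2.resize(a,(600,600),interpolation=cv2.INTER_CUBIC))"
```

```text
time: 7.78
tool_pos: [0.6347, 0.107, 0.0121]
orientation: [-2.214, -2.226, 0.004]
contact_force: [-12.1, -2.5, 20.1]
finger_gap: 0.454
grasp_force: 15.1
time: 8.2
tool_pos: [0.6333, 0.1068, 0.0384]
orientation: [-2.213, -2.224, 0.008]
contact_force: [-1.0, -0.3, -0.8]
finger_gap: 0.694
grasp_force: 0.0
time: 8.62
tool_pos: [0.5877, 0.1156, 0.1732]
orientation: [2.212, 2.224, 0.009]
contact_force: [1.1, -0.1, 0.9]
finger_gap: 0.696
grasp_force: 0.0
time: 8.78
tool_pos: [0.5864, 0.1149, 0.1677]
orientation: [2.216, 2.227, 0.0]
contact_force: [-0.0, -0.3, -0.4]
finger_gap: 0.699
grasp_force: 0.0
[340.  46.]
[268.  80.]
[271. 131.]
[268. 179.]
[332. 211.]
```

View pics/w3z.png

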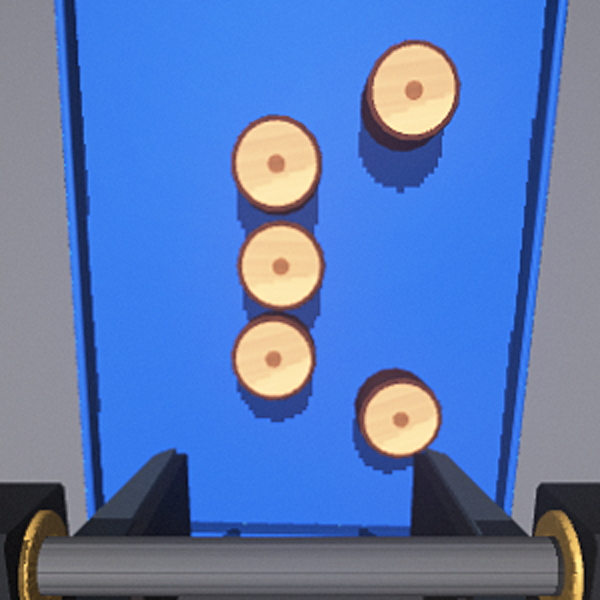

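All five rounds lie flat. d is at (337,45), b (268,81.5), a (270.5,133), c (266.5,179.5) and e (330.5,210) in w3. Next I move b and c.

```bash
python3 -c "
from h import *
c=wcam('w3')
for n,u in (('d',(337,45)),('b',(268,81.5)),('a',(270.5,133)),('c',(266.5,179.5)),('e',(330.5,210))):
  X=onz(c,u,.035);print(n,X.round(4),delta([X[0],X[1],.012]))"
```

```text
d [0.6353 0.2556 0.035 ] [0.1406 0.0499 0.155 ]
b [0.5747 0.2251 0.035 ] [ 0.1104 -0.0108  0.1551]
a [0.5769 0.18   0.035 ] [ 0.0653 -0.0088  0.1551]
c [0.5729 0.1363 0.035 ] [ 0.0216 -0.013   0.1551]
e [0.6361 0.1061 0.035 ] [-0.0089  0.05    0.155 ]
```

```bash

python3 steer.py '[[[0.021,-0.013,0.03],[0,0,0],0.62],[[0,0,0.035],[0,0,0],0.62],[[0,0,0.035],[0,0,0],0.62],[[0,0,0],[0,0,0],0.62],[[0,0,0],[0,0,0],0.62]]'
python3 -c "
from h import *
print(delta((.5729,.1363,.0125)))"
```

```text
time: 9.25
tool_pos: [0.572, 0.1355, 0.0662]
orientation: [-2.214, -2.225, 0.006]
contact_force: [0.5, -0.1, -0.0]
finger_gap: 0.62
grasp_force: 0.0
[0.0008 0.0012 0.0537]
```

```bash

python3 steer.py '[[[0.0005,0.001,0.025],[0,0,0],0.62],[[0,0,0.02],[0,0,0],0.62],[[0,0,0.008],[0,0,0],0.62],[[0,0,0],[0,0,0],0.62],[[0,0,0],[0,0,0],0.2]]'
python3 steer.py '[[[0,0,0],[0,0,0],0.2],[[0,0,0],[0,0,0],0.2],[[0,0,0],[0,0,0],0.2],[[0,0,0],[0,0,0],0.2]]'
python3 steer.py '[[[0,0,-0.02],[0,0,0],0.2],[[0,0,-0.03],[0,0,0],0.2],[[-0.02,-0.021,0],[0,0,0],0.2],[[-0.02,-0.021,0],[0,0,0],0.2],[[0,0,0],[0,0,0],0.2]]'
python3 -c "
from h import *
print(delta((.530,.095,.0125)))"
```

```text
time: 9.67
tool_pos: [0.5751, 0.1363, 0.0163]
orientation: [2.216, 2.226, 0.001]
contact_force: [-0.3, 0.3, -0.3]
finger_gap: 0.574
grasp_force: 0.0
time: 10.0
tool_pos: [0.5753, 0.1365, 0.0165]
orientation: [2.215, 2.226, 0.003]
contact_force: [-0.5, -0.9, 8.7]
finger_gap: 0.455
grasp_force: 15.0
time: 10.42
tool_pos: [0.5289, 0.094, 0.0659]
orientation: [-2.216, -2.226, 0.003]
contact_force: [0.1, 1.0, -0.3]
finger_gap: 0.455
grasp_force: 15.0
[0.0011 0.0012 0.0534]
```

```bash

python3 steer.py '[[[0,0,0.02],[0,0,0],0.2],[[0,0,0.02],[0,0,0],0.2],[[0,0,0.008],[0,0,0],0.2],[[0,0,0.002],[0,0,0],0.2],[[0,0,0],[0,0,0],0.2]]'
python3 steer.py '[[[0,0,0],[0,0,0],0.6],[[0,0,0],[0,0,0],0.6],[[0,0,0],[0,0,0],0.6],[[0,0,-0.03],[0,0,0],0.62],[[0,0,-0.04],[0,0,0],0.62]]'
python3 steer.py '[[[0.0325,0.0112,0],[0,0,0],0.62],[[0.0325,0.0112,0],[0,0,0],0.62],[[0.0325,0.0112,0],[0,0,0],0.62],[[0.0325,0.0112,0],[0,0,0],0.62],[[0,0,0],[0,0,0],0.62]]'
python3 steer.py '[[[0,0,0],[0,0,0],0.62]]'
python3 -c "
from h import *
print(delta((.5747,.2251,.015)))"
```

```text
time: 10.83
tool_pos: [0.5323, 0.0962, 0.0151]
orientation: [-2.215, -2.227, 0.001]
contact_force: [0.1, 0.1, 0.6]
finger_gap: 0.454
grasp_force: 15.0
time: 11.25
tool_pos: [0.5306, 0.096, 0.0837]
orientation: [-2.213, -2.224, 0.006]
contact_force: [1.7, -0.1, 0.7]
finger_gap: 0.621
grasp_force: 0.0
time: 11.67
tool_pos: [0.5786, 0.2316, 0.0856]
orientation: [2.212, 2.229, 0.006]
contact_force: [-1.3, 0.5, 0.5]
finger_gap: 0.618
grasp_force: 0.0
time: 11.75
tool_pos: [0.5769, 0.228, 0.085]
orientation: [2.213, 2.229, 0.001]
contact_force: [-0.1, -0.5, 0.5]
finger_gap: 0.622
grasp_force: 0.0
[-0.0029 -0.0022  0.07  ]
```

```bash

python3 steer.py '[[[-0.001,-0.0015,0.025],[0,0,0],0.62],[[0,0,0.025],[0,0,0],0.62],[[0,0,0.015],[0,0,0],0.62],[[0,0,0.004],[0,0,0],0.62],[[0,0,0],[0,0,0],0.2]]'
python3 steer.py '[[[0,0,0],[0,0,0],0.2],[[0,0,0],[0,0,0],0.2],[[0,0,0],[0,0,0],0.2],[[0,0,0],[0,0,0],0.2]]'
python3 steer.py '[[[0,0,-0.02],[0,0,0],0.2],[[0,0,-0.03],[0,0,0],0.2],[[0.021,-0.02,0],[0,0,0],0.2],[[0.021,-0.02,0],[0,0,0],0.2],[[0,0,0],[0,0,0],0.2]]'
python3 steer.py '[[[0,0,0],[0,0,0],0.2]]'
python3 -c "
from h import *
print(delta((.535,.268,.015)))"
```

```text
time: 12.17
tool_pos: [0.5743, 0.2244, 0.0152]
orientation: [-2.216, -2.225, 0.003]
contact_force: [-0.5, -0.7, -0.0]
finger_gap: 0.579
grasp_force: 0.0
time: 12.5
tool_pos: [0.5758, 0.2254, 0.017]
orientation: [2.215, 2.226, 0.002]
contact_force: [-1.2, -1.7, 8.2]
finger_gap: 0.453
grasp_force: 15.0
time: 12.92
tool_pos: [0.5319, 0.2698, 0.0668]
orientation: [-2.213, -2.228, -0.0]
contact_force: [-0.5, 1.0, -0.7]
finger_gap: 0.449
grasp_force: 15.0
time: 13.0
tool_pos: [0.5342, 0.2681, 0.0666]
orientation: [2.214, 2.229, 0.001]
contact_force: [0.7, -0.1, -1.1]
finger_gap: 0.453
grasp_force: 15.0
[-0.0001  0.0008  0.0516]
```

```bash

python3 steer.py '[[[0,0,0.02],[0,0,0],0.2],[[0,0,0.02],[0,0,0],0.2],[[0,0,0.008],[0,0,0],0.2],[[0,0,0.002],[0,0,0],0.2],[[0,0,0],[0,0,0],0.2]]'
python3 steer.py '[[[0,0,0],[0,0,0],0.6],[[0,0,0],[0,0,0],0.6],[[0,0,0],[0,0,0],0.6],[[0,0,-0.03],[0,0,0],0.62],[[0,0,-0.04],[0,0,0],0.62]]'
python3 steer.py '[[[0,0,-0.04],[0,0,0],0.8],[[-0.02,0.004,-0.035],[0,0,0],0.8],[[-0.035,0.005,-0.02],[0,0,0],0.8],[[-0.035,0.005,-0.02],[0,0,0],0.8],[[-0.035,0.005,0],[0,0,0],0.8]]'
python3 steer.py '[[[-0.035,0.005,0],[0,0,0],0.8],[[0,0,0],[0,0,0],0.8],[[0,0,0],[0,0,0],0.8]]'
python3 -c "
from h import *
snap('w4')"
python3 steer.py '[[[-0.036,0.003,-0.006],[0,0,0],0.8],[[-0.036,0.003,-0.006],[0,0,0],0.8],[[-0.036,0.003,-0.006],[0,0,0],0.8],[[-0.036,0.003,-0.006],[0,0,0],0.8],[[-0.036,0.003,0],[0,0,0],0.8]]'
python3 steer.py '[[[-0.036,0.003,0],[0,0,0],0.8],[[-0.036,0,0],[0,0,0],0.8],[[0,0,0],[0,0,-0.1228],0.8],[[0,0,0],[0,0,-0.1228],0.8],[[0,0,0],[0,0,-0.1228],0.8]]'
python3 steer.py '[[[0,0,0],[0,0,-0.1228],0.8],[[0,0,0],[0,0,-0.1228],0.8],[[0,0,0],[0,0,-0.1228],0.8],[[0,0,0],[0,0,-0.1228],0.8],[[0,0,0],[0,0,-0.1228],0.8]]'
python3 steer.py '[[[0,0,0],[0,0,-0.1228],0.8],[[0,0,0],[0,0,-0.1228],0.8],[[0,0,0],[0,0,-0.1228],0.8],[[0,0,0],[0,0,-0.1228],0.8],[[0,0,0],[0,0,0],0.8]]'
python3 -c "
from h import *
snap('w5');c=wcam('w5');print(arm.get_obs()['joint_pos'])
print(pix(c,(.5299,-.144,.116)),pix(c,(.474,-.139,.075)))"
```

```text
time: 13.42
tool_pos: [0.5351, 0.2666, 0.0157]
orientation: [-2.216, -2.226, 0.001]
contact_force: [-1.3, -0.6, -0.3]
finger_gap: 0.457
grasp_force: 15.0
time: 13.83
tool_pos: [0.5331, 0.2663, 0.0843]
orientation: [-2.214, -2.225, 0.008]
contact_force: [0.4, -0.1, -0.2]
finger_gap: 0.619
grasp_force: 0.0
time: 14.25
tool_pos: [0.5564, 0.1414, 0.2054]
orientation: [2.212, 2.225, 0.008]
contact_force: [1.0, -0.0, 0.8]
finger_gap: 0.8
grasp_force: 0.0
time: 14.5
tool_pos: [0.56, 0.1056, 0.2013]
orientation: [2.219, 2.223, 0.001]
contact_force: [-0.6, 0.4, 0.2]
finger_gap: 0.794
grasp_force: 0.0
time: 14.97
tool_pos: [0.5762, -0.073, 0.2261]
orientation: [2.213, 2.228, 0.002]
contact_force: [1.7, 1.1, 1.0]
finger_gap: 0.802
grasp_force: 0.0
time: 15.38
tool_pos: [0.5792, -0.1441, 0.2247]
orientation: [-1.762, -2.6, -0.0]
contact_force: [-0.1, -0.0, 0.8]
finger_gap: 0.801
grasp_force: 0.0
time: 15.8
tool_pos: [0.5793, -0.1432, 0.2248]
orientation: [-0.892, -3.012, -0.0]
contact_force: [-0.5, 0.6, -0.3]
finger_gap: 0.799
grasp_force: 0.0
time: 16.22
tool_pos: [0.5793, -0.1433, 0.2248]
orientation: [-0.132, -3.139, -0.0]
contact_force: [0.4, -0.2, 0.6]
finger_gap: 0.798
grasp_force: 0.0
[-3.42972284e-01  4.43519624e-01  1.40317934e+00  1.79296598e-04
  1.29514562e+00 -1.82114490e+00]
[274.12896189 152.88469877] [274.87711925  90.00836739]
```

```bash

python3 steer.py '[[[-0.03,0,0],[0,0,0],0.8],[[-0.03,0,0],[0,0,0],0.8],[[0,0,0],[0,0,0],0.8],[[0,0,0],[0,0,0],0.8],[[0,0,0],[0,0,0],0.8]]'
python3 -c "
from h import *
snap('w6');c=wcam('w6');print(pix(c,(.5299,-.144,.116)))
f=lambda n,x,y:cv2.resize(cv2.imread(f'pics/{n}.png')[y:y+150,x:x+200],(400,300),interpolation=cv2.INTER_CUBIC)
v=cv2.resize(cv2.imread('pics/w4.png'),(400,300))
cv2.imwrite('pics/dial.png',np.vstack([np.hstack([f('w5',180,60),f('w6',180,0)]),np.hstack([v,v*0])]))"
```

```text
time: 16.68
tool_pos: [0.6383, -0.1495, 0.2246]
orientation: [-0.148, -3.137, -0.0]
contact_force: [-0.5, 0.2, -0.3]
finger_gap: 0.796
grasp_force: 0.0
[273.85847805  80.39451115]
```

View pics/dial.png

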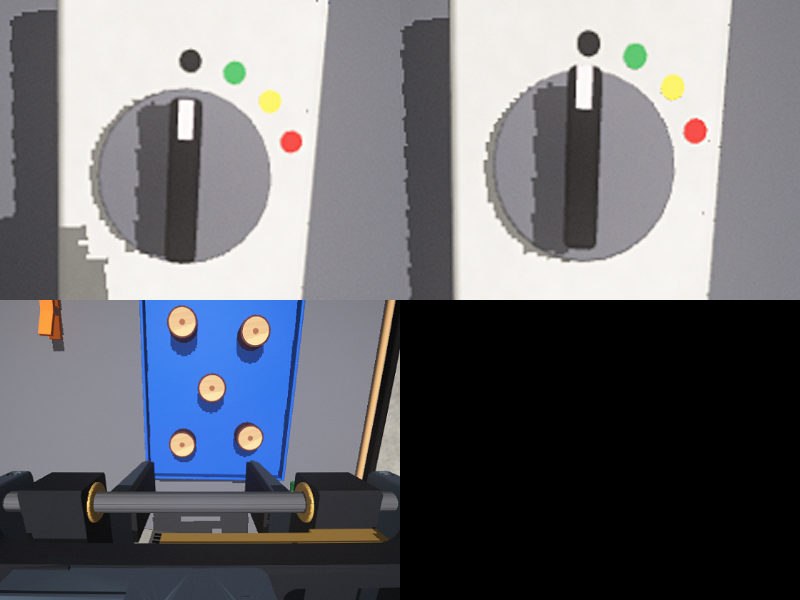

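The dial picture (2× tiles): in w5 the bar's white end is at (273,109), its other end at (270.5,191), the black dot at (275,90.5) and the red dot at (325.5,131). In w6 the same points are at (272.5,33), (270.5,124), (274.3,21.5) and (327.5,65.5). The tile below shows all five rounds well spread and flat.

```bash
python3 -c "
from h import *
C=[wcam('w5'),wcam('w6')];P={}
for n,u,v in [('white',(273,109),(272.5,33)),('dark',(270.5,191),(270.5,124)),('black',(275,90.5),(274.3,21.5)),('green',(297,96),(297.5,28)),('yellow',(315,110.5),(316.5,43.5)),('red',(325.5,131),(327.5,65.5))]:
  P[n]=tri(C,[u,v]);print(n,P[n].round(4))
m=(P['white']+P['dark'])/2;d=P['white']-P['dark'];print('mid',m.round(4),'ang',np.degrees(np.arctan2(d[1],d[0])))
from scipy.optimize import least_squares
Q=np.array([P[k][:2] for k in('black','green','yellow','red')]);a=np.arange(4)*.4
s=least_squares(lambda p:(Q-p[:2]-.055*np.c_[np.cos(p[2]-a),np.sin(p[2]-a)]).ravel(),[.53,-.144,3.0]).x;print('fit',s,np.degrees(s[2]))
o=arm.get_obs();x=Ro.from_rotvec(o['orientation']).as_matrix()[:,0];print('yaw',np.degrees(np.arctan2(x[1],x[0])))
print(delta((m[0],m[1],.15)),delta((s[0],s[1],.15)))
c4=wcam('w4')
for u in ((182,22),(256,31),(212,88),(182,144),(249,137)): print(onz(c4,np.array(u)*1.4,.035).round(3))
"
```

```text
white [ 0.4931 -0.1417  0.1115]
dark [ 0.5643 -0.1504  0.1111]
black [ 0.4746 -0.1389  0.0765]
green [ 0.481  -0.1181  0.0732]
yellow [ 0.4959 -0.1017  0.0739]
red [ 0.5161 -0.0928  0.0755]
mid [ 0.5287 -0.1461  0.1113] ang 172.96027690288238
fit [ 0.52881287 -0.1460893   3.00889941] 172.39723734424518
yaw 174.6074491769367
[ 0.1092 -0.0068  0.0749] [ 0.109  -0.0068  0.0749]
[0.536 0.266 0.035]
[0.636 0.256 0.035]
[0.578 0.18  0.035]
[0.533 0.097 0.035]
[0.635 0.109 0.035]
```

```bash

python3 steer.py '[[[0.036,-0.0023,0.015],[0,0,0.033],0.8],[[0.036,-0.0023,0.02],[0,0,0],0.8],[[0.036,-0.0022,0.02],[0,0,0],0.8],[[0,0,0.02],[0,0,0],0.8],[[0,0,0],[0,0,0],0.8]]' 15
python3 steer.py '[[[0,0,0],[0,0,0],0.6],[[0,0,0],[0,0,0],0.6]]'
python3 -c "
from h import *
print(delta((.5287,-.1461,.092)))
o=arm.get_obs();x=Ro.from_rotvec(o['orientation']).as_matrix()[:,0];print('yaw',np.degrees(np.arctan2(x[1],x[0])))"
```

```text
time: 17.15
tool_pos: [0.5264, -0.1434, 0.1475]
orientation: [-0.2, -3.13, -0.003]
contact_force: [-0.4, 0.1, -0.8]
finger_gap: 0.802
grasp_force: 0.0
time: 17.32
tool_pos: [0.532, -0.1449, 0.1513]
orientation: [0.197, 3.133, -0.001]
contact_force: [0.9, 0.6, -0.4]
finger_gap: 0.686
grasp_force: 0.0
[ 0.0032 -0.0015  0.0592]
yaw 172.79271197132488
```

```bash

python3 steer.py '[[[0.002,-0.001,0.02],[0,0,0],0.5],[[0,0,0.02],[0,0,0],0.5],[[0,0,0.01],[0,0,0],0.5],[[0,0,0],[0,0,0],0.5],[[0,0,0],[0,0,0],0.5]]'
python3 -c "
from h import *
print(delta((.5287,-.1461,.092)))"
```

```text
time: 17.73
tool_pos: [0.5293, -0.1455, 0.1005]
orientation: [0.196, 3.135, -0.0]
contact_force: [0.2, 0.1, -0.1]
finger_gap: 0.502
grasp_force: 0.0
[ 0.0005 -0.0007  0.0085]
```

```bash

python3 steer.py '[[[0,-0.0005,0.004],[0,0,0],0.5],[[0,0,0.003],[0,0,0],0.5],[[0,0,0],[0,0,0],0],[[0,0,0],[0,0,0],0],[[0,0,0],[0,0,0],0]]' 15
python3 steer.py '[[[0,0,0],[0,0,0],0],[[0,0,0],[0,0,0],0],[[0,0,0],[0,0,0],0],[[0,0,0],[0,0,0],0],[[0,0,0],[0,0,0],0]]' 50
```

```text
time: 18.15
tool_pos: [0.5286, -0.1459, 0.0932]
orientation: [0.197, 3.135, -0.0]
contact_force: [0.1, -0.2, -1.0]
finger_gap: 0.311
grasp_force: 0.0
time: 18.57
tool_pos: [0.5286, -0.1466, 0.0931]
orientation: [0.197, 3.135, -0.002]
contact_force: [-1.2, -7.3, 1.3]
finger_gap: 0.151
grasp_force: 50.0
```

```bash

python3 steer.py '[[[0,0,0],[0,0,0.08],0],[[0,0,0],[0,0,0.08],0],[[0,0,0],[0,0,0.08],0],[[0,0,0],[0,0,0.08],0],[[0,0,0],[0,0,0.08],0]]'
python3 steer.py '[[[0,0,0],[0,0,0.08],0],[[0,0,0],[0,0,0.08],0],[[0,0,0],[0,0,0.08],0],[[0,0,0],[0,0,0.08],0],[[0,0,0],[0,0,0.08],0]]'
python3 steer.py '[[[0,0,0],[0,0,0.08],0],[[0,0,0],[0,0,0.08],0],[[0,0,0],[0,0,0.08],0],[[0,0,0],[0,0,0.08],0],[[0,0,0],[0,0,0.08],0]]'
python3 steer.py '[[[0,0,0],[0,0,0],0],[[0,0,0],[0,0,0],0],[[0,0,0],[0,0,0],0]]'
python3 -c "
from h import *
o=arm.get_obs();x=Ro.from_rotvec(o['orientation']).as_matrix()[:,0];print('yaw',np.degrees(np.arctan2(x[1],x[0])),'turn',np.radians(172.7-np.degrees(np.arctan2(x[1],x[0]))),o['torque'],o['finger_gap'])
snap('w7')
s=imaging.grab_frame('top')[:,:,::-1];cv2.imwrite('pics/top7.png',s)
w=cv2.imread('pics/w7.png')
cv2.imwrite('pics/end.png',np.hstack([cv2.resize(w,(400,300)),cv2.resize(s[150:262,155:390],(400,300),interpolation=cv2.INTER_CUBIC)]))"
```

```text
time: 18.98
tool_pos: [0.5286, -0.1464, 0.0932]
orientation: [0.821, 3.032, -0.001]
contact_force: [-1.6, -4.2, 1.6]
finger_gap: 0.154
grasp_force: 50.0
time: 19.4
tool_pos: [0.5288, -0.1463, 0.0932]
orientation: [1.407, 2.808, -0.001]
contact_force: [0.0, -3.4, 0.7]
finger_gap: 0.145
grasp_force: 50.0
time: 19.82
tool_pos: [0.529, -0.1462, 0.0932]
orientation: [1.937, 2.472, 0.0]
contact_force: [1.5, -2.4, 0.1]
finger_gap: 0.152
grasp_force: 50.0
time: 20.07
tool_pos: [0.5289, -0.1462, 0.0931]
orientation: [1.928, 2.479, 0.0]
contact_force: [2.5, -4.3, 1.5]
finger_gap: 0.147
grasp_force: 50.0
yaw 104.24040546853801 turn 1.1948453291543162 [-0.74461622 -0.4465652   0.23727522] 0.14724529376945805
```

View pics/end.png

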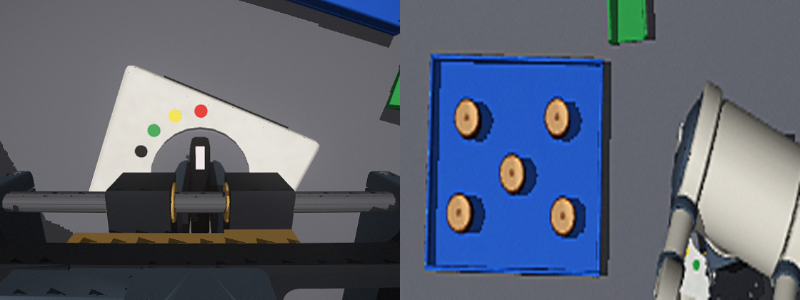

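The white line (200,157) lies in line with the red dot (201,111), and the wrist torque of 0.24 N m matches the third click. The five rounds lie spread flat in the tray.

```bash

python3 steer.py '[[[0,0,0],[0,0,0],0],[[0,0,0],[0,0,0],0],[[0,0,0],[0,0,0],0],[[0,0,0],[0,0,0],0],[[0,0,0],[0,0,0],0]]'
python3 -c "
from rig import arm, imaging
print(arm.sign_off())"
```

```text
time: 20.58
tool_pos: [0.529, -0.1462, 0.0932]
orientation: [1.93, 2.477, 0.0]
contact_force: [1.8, -4.9, 0.4]
finger_gap: 0.151
grasp_force: 50.0
the job is handed in; nothing more can be done
None
```

I handed the job in at 20.6 s: in the last pictures the five rounds lie flat and well over 20 mm apart on the tray, and the gripper holds the dial at the red dot (about 1.19 rad, 50 N grip); the sign-off returned no verdict.

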